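# Clear the parts tray, fit the timing gear on its keyed shaft, put the parts back

## Task

Take the piston, the bush and the bearing block out of the black parts tray and stand all three upright on the grey side mat, leaving the gear where it is. Then lift the gear out and slide it down over the keyed stub shaft, its keyway over the key, until it sits flat on the base plate. When the gear is home, put the three parts back upright in the tray, each on the very spot where it stood at the start, and leave the wrench, carton and steel cup alone.

Things in the scene. Friction and masses are not known exactly. Their poses are not given: they have to be found in the camera images.
- gear: steel gear flat in the tray, hub up: toothed disc 74 mm across, 14 mm thick; round hub 46 to 48 mm across up to 46 mm above the underside (grip the hub, any direction). Through bore 24 mm, with one keyway 13 mm wide reaching 18.5 mm from the axis on the gear's +x side; a dark dot on the disc is on the same side. Origin: on the axis at the underside, z up. 260 to 440 g
- piston: bare aluminium piston standing crown up: a solid round 56 mm across, 50 mm tall, two shallow round valve marks on its closed top, dark ring grooves on its side. Origin: centre of the underside, z up. 180 to 330 g. Grip it anywhere round its side
- bush: steel bush standing on end: a plain tube 50 mm across outside, 30 mm open bore, 44 mm tall. Origin: centre of the underside, z up. 200 to 400 g
- block: light grey cast bearing block, square seen from above: 50 by 50 mm, 42 mm tall, with a dark bore along its x axis and two dark bolt holes on top at its +y and -y sides. Origin: centre of the underside, z up; its upright faces look along its x and y. 200 to 400 g
- tray: fixed black tray 198 x 234 mm (x, y), floor 6 mm and rim 10 mm above the bench. Origin: centre, bench height. At the start, in its frame, the gear is at (40, 0) mm and the three parts, in any arrangement, at (-34, 0), (40, -74), (40, 74), all within 5 mm. The part at (-34, 0) has finger room along the tray's y, the two others along its x
- mat: fixed grey mat lying on the bench to one side of the tray, left or right: 290 mm along its x, 120 mm along its y, top 4 mm above the bench. Origin: centre of its underside
- stand: fixed, across the tray from the mat: grey plate 110 x 110 mm, top 14 mm above the bench; upright shaft 20 mm thick, top at 58 mm, last 12 mm a cone to 8. Key 8 mm wide on its +x side (dark dot on the plate), out to 15 mm from the axis, up to 36 mm above the bench (5 mm wide to 40). Origin: axis, bench height. Seated gear: origin 14 mm above the bench, x along the stand's x, play 2 mm and 8 degrees
- wrench: bystander: flat steel wrench about 160 mm long, lying on the bench beyond the tray. Not to be moved
- carton: bystander: closed cardboard carton 70 by 110 by 45 mm on the bench beyond the tray. Not to be moved
- can: bystander: open steel cup 72 mm across, 60 mm tall, on the bench beyond the tray. Not to be moved
Mind the look-alikes: they are no part of the job. Leave any orange look-alike of the bush alone. What is shaped like the piston but blue is not meant.

How it is judged:
By the outcome, as a careful person would: the job done as asked, in the order asked, and still so for the second after the job is handed in, with the robot touching nothing.
It also fails if it takes over 136 s, if anything falls off the work surface, if the arm or the gripper's body presses on something with over 40 N, if the wrist force passes 120 N, or if a joint passes its speed limit or range.

## Robot

A 7-joint arm with a two-finger parallel gripper is mounted at the origin on the work surface. World frame = base frame: x ahead of the robot, y to its left, z up, the work surface at z = 0. Lengths are in m, angles in rad, forces in N, time in s.
With the tool pointing down it reaches from about 0.425 to 0.825 m from the base axis. Payload 3.6 kg.
Tool frame: the origin (TCP) lies midway between the tips of the shut fingers; the grasp point (between the pads) lies 19 mm behind it; z points along the fingers, y is the direction in which the jaws open and shut (so a half turn about z gives the same grasp; the last joint's range is limited). The gripper opens to 85 mm and grips with 20 to 120 N. Pads are 22 mm wide; open, the fingers measure 114 mm over their backs; the gripper's body (76 mm by 85 mm) begins 54 mm behind the grasp point. The pads swing forward as they close: fully open they stand 13 mm farther back than shut.
Start: joints at [-1.339, 0.615, -0.013, 1.423, 0.008, 1.103, -0.04], TCP at [0.166, 0.628, 0.231] pointing down, gripper open.
Joint ranges: [-3.12, 3.12], [-0.3, 2.06], [-1.34, 1.32], [0.26, 2.42], [-1.36, 4.5], [0.01, 1.98], [-2.84, 2.84]. Speed limits (rad/s): [2.79, 2.79, 3.14, 3.14, 3.14, 3.14, 3.14].

## Interface

Orientations are given as a unit quaternion [w, x, y, z].
In Python, from workcell import arm gives the robot as it stands.
- The arm moves only by the tool jog_arm, never from a script. Its argument "targets" is a list that holds one entry, the list of rows, each a list of 5 numbers: the shift along the tool's x, y, z in cm, then the turn about the tool's z in rad, then the opening, from 0 (shut) to 1 (fully open). In form: [[[dx, dy, dz, turn, claw], ...]]. A call has 1 to 12 rows; each row is the pose to reach, as a shift and turn from the pose commanded when the call began, along the tool's axes at that moment; what a row does not reach only later rows make up. A row lasts 1/8 s, in which the tool goes at most 62.5 mm and 10.7 degrees, less where a joint would pass 70% of its speed; a pose out of reach is approached as far as the arm can. A call with a gripper value outside its range is refused whole. The fingers move at their own pace and stop on an object; "grip_force" is the grip in N (left out, the last holds). Time passes only in rows, so rows that repeat a pose let the fingers close. It gives the time, the measured TCP pose, the force and the opening at its end, in the units of the state.
- arm.sense(): the state, without advancing time (a new reading comes with each control period).
- arm.read_camera(name): name is "side" or "top"; returns (picture, depth): 420x560x3 uint8, red, green, blue; 420x560 float32, m along the optical axis (not along the pixel's ray), 0 where there is no reading.
- arm.camera_params(name): a dict with "fovy" (degrees; the focal length in pixels is half the picture's height over the tangent of half this angle, whatever the lens; pixels are square), "cx", "cy" (the principal point, pixels), "R" (3x3) and "t" (3): a world point X has camera coordinates R X + t. Camera axes: x right, y down, z forward; pixel columns grow to the right and rows downward; lengths in m; the calibration is good to about 2 mm. A picture is of the moment at which its call begins. camera_params takes no time and is no camera call.
- arm.hand_in(): hands the job in, once; it reports no verdict.
The state is a dict: "clock": time; "joints": joint angles; "dq": joint speeds; "joint_torque": joint torques, N m; "ee_pos": TCP position; "ee_rot": TCP orientation; "force": force on the tool from outside, world axes, zero at the start; "wrist_torque": the same for the moment, N m; "grip_width": finger opening in m.
Only numpy, scipy, OpenCV 4.12 (cv2) and the standard library are available. Lean on these libraries where they do the work, as an engineer would, in place of code of your own. Each camera call takes 0.05 s, during which the arm holds its last target. There are 200 camera calls.

## Working session

There is one attempt and no reset: what is moved stays moved. The work goes in short steps, Python scripts to look and compute and a tool call to move; the robot and the scene stay as the last step left them, time stands still between calls to the robot, and variables do not carry over. Pictures are saved under pics/ and viewed, about 12 in all and at most 16, crops included, and the job is handed in when it is done.

Besides the shell and the picture viewer there is one more tool, called as name(argument=value, ...), one argument or row to a line, values as JSON. jog_arm: Moves the arm, as the interface text tells. Its arguments: {"type":"object","properties":{"targets":{"type":"array"},"grip_force":{"type":"number"}},"required":["targets"]}

```bash
mkdir -p pics; ls
python3 - <<'E'
from workcell import arm
import cv2,numpy as np
s=arm.sense(); print({k:np.round(v,3) for k,v in s.items()})
for n in ("top","side"):
    p,d=arm.read_camera(n); c=arm.camera_params(n); print(n,c)
    cv2.imwrite(f"pics/{n}0.png",p[:,:,::-1]); np.save(f"pics/{n}0d.npy",d); np.save(f"pics/{n}0p.npy",p)
E
```

```text
pics
{'clock': np.float64(0.0), 'joints': array([-1.339,  0.616, -0.013,  1.425,  0.008,  1.103, -0.04 ]), 'dq': array([-0.002, -0.   ,  0.   , -0.001, -0.001,  0.001,  0.   ]), 'joint_torque': array([ 0.0000e+00, -4.6922e+01,  2.5900e-01, -1.7103e+01,  1.0000e-02,
        1.0000e-02, -0.0000e+00]), 'ee_pos': array([0.165, 0.628, 0.23 ]), 'ee_rot': array([-0.   ,  0.128,  0.992, -0.001]), 'force': array([ 0.349,  0.119, -0.573]), 'wrist_torque': array([-0.043,  0.03 ,  0.076]), 'grip_width': np.float64(0.086)}
top {'fovy': 54.851947410974084, 'cx': 281.6079514670912, 'cy': 211.2665585577823, 'R': array([[ 0.13469665, -0.99086897, -0.00595811],
       [-0.96661453, -0.13007208, -0.22076597],
       [ 0.21797516,  0.03549563, -0.97530861]]), 't': array([-0.0658525 ,  0.56817061,  0.70825798])}
side {'fovy': 48.76684375166036, 'cx': 276.104908091532, 'cy': 215.61197168610326, 'R': array([[ 0.99446319, -0.10319327,  0.01985222],
       [-0.06314581, -0.7378164 , -0.67204135],
       [ 0.08399744,  0.6670668 , -0.74024747]]), 't': array([-0.56840416,  0.07988594,  1.01374734])}
```

View pics/top0.png

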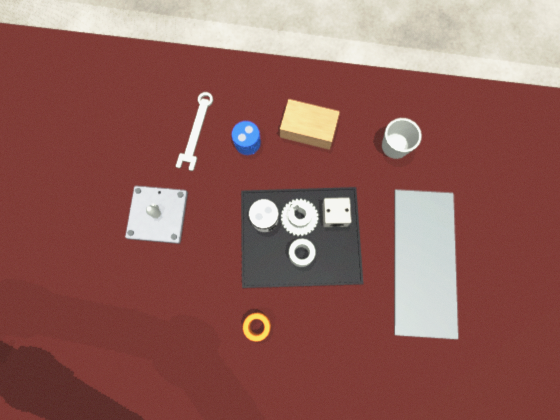

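View pics/side0.png

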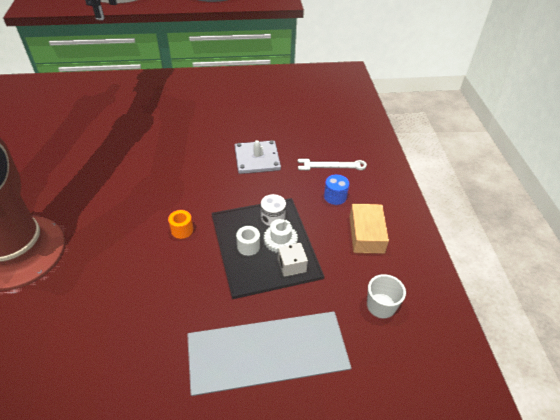

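The top view shows the gear at (299,216), the piston at (264,213), the block at (338,210) and the bush at (302,252). The stand is at (155,213) with its dot at about (159,192), and the mat is at (426,263). The look-alikes are the blue piston at (246,136) and the orange bush at (257,327). Both sit outside the tray, so I'll leave them.

```bash
cat > h.py <<'E'
import numpy as np,cv2
from workcell import arm
def px2w(n,u,v,z):
    c=arm.camera_params(n); f=210/np.tan(np.radians(c['fovy']/2))
    r=c['R'].T@np.array([(u-c['cx'])/f,(v-c['cy'])/f,1]); o=-c['R'].T@c['t']
    return o+r*(z-o[2])/r[2]
def w2px(n,X):
    c=arm.camera_params(n); f=210/np.tan(np.radians(c['fovy']/2))
    p=np.atleast_2d(X)@c['R'].T+c['t']; return p[:,:2]/p[:,2:]*f+[c['cx'],c['cy']]
def cloud(n,d):
    c=arm.camera_params(n); f=210/np.tan(np.radians(c['fovy']/2))
    v,u=np.mgrid[:420,:560]; P=np.stack([(u-c['cx'])/f*d,(v-c['cy'])/f*d,d],-1)-c['t']
    return P@c['R']
def crop(p,x,y,w,h,k,name):
    cv2.imwrite(name,cv2.resize(p[y:y+h,x:x+w,::-1],None,fx=k,fy=k,interpolation=cv2.INTER_CUBIC))
E
python3 - <<'E'
from h import *
p=np.load('pics/top0p.npy'); 
crop(p,235,180,133,112,6,'pics/c_tray.png')
crop(p,120,180,72,68,8,'pics/c_stand.png')
for n in('top','side'):
    P=cloud(n,np.load(f'pics/{n}0d.npy')); d=np.load(f'pics/{n}0d.npy')
    # object tops by height band
    g=[(0,'x')]
    m=((P[...,2]>.030)&(P[...,2]<.075)&(d>0)).astype(np.uint8)
    k,l,st,ce=cv2.connectedComponentsWithStats(m)
    print(n)
    for i in range(1,k):
        if st[i,4]>25:
            q=P[l==i]; hi=np.percentile(q[:,2],97); t=q[q[:,2]>hi-.005]
            (cx,cy),(a,b),an=cv2.minAreaRect(t[:,:2].astype(np.float32))
            print(np.round(ce[i]),st[i,4],'top z %.3f'%hi,'rect c',np.round([cx,cy,a,b],4),round(an,1))
E
```

```text
top
[309. 122.] 1806 top z 0.047 rect c [ 0.7741 -0.0189  0.1094  0.0717] 83.1
[402. 135.] 645 top z 0.062 rect c [ 0.7596 -0.2069  0.0695  0.0704] 53.0
[245. 135.] 636 top z 0.053 rect c [0.7241 0.1067 0.054  0.053 ] 8.4
[337. 211.] 703 top z 0.051 rect c [ 0.5918 -0.0952  0.0505  0.0499] 8.7
[263. 215.] 699 top z 0.059 rect c [0.5646 0.0461 0.0539 0.054 ] 7.6
[300. 215.] 380 top z 0.055 rect c [ 0.5748 -0.0235  0.0457  0.0446] 8.3
[152. 210.] 119 top z 0.059 rect c [0.5444 0.266  0.01   0.0106] 37.5
[301. 252.] 388 top z 0.053 rect c [ 0.5026 -0.0366  0.0479  0.0475] 7.5
[256. 327.] 400 top z 0.047 rect c [0.3539 0.0292 0.0482 0.0487] 18.8
side
[153.  20.] 2853 top z 0.074 rect c [0.2512 0.975  1.0369 0.0214] 0.2
[258. 147.] 84 top z 0.059 rect c [0.5494 0.2649 0.0092 0.0139] 34.4
[337. 185.] 424 top z 0.054 rect c [0.7301 0.1077 0.0556 0.0529] 10.3
[276. 217.] 919 top z 0.059 rect c [0.5737 0.0159 0.0542 0.1214] 8.0
[369. 224.] 1341 top z 0.049 rect c [ 0.7784 -0.0178  0.1138  0.07  ] 82.9
[180. 220.] 337 top z 0.047 rect c [0.3578 0.0307 0.0485 0.0488] 58.7
[ 23. 248.] 861 top z 0.074 rect c [ 0.0453 -0.0231  0.0957  0.0249] 61.9
[248. 237.] 410 top z 0.053 rect c [ 0.5061 -0.0356  0.0477  0.0473] 85.6
[293. 256.] 602 top z 0.051 rect c [ 0.5961 -0.0941  0.05    0.0508] 8.5
[386. 292.] 776 top z 0.063 rect c [ 0.764  -0.2062  0.0709  0.0709] 88.9
```

View pics/c_tray.png

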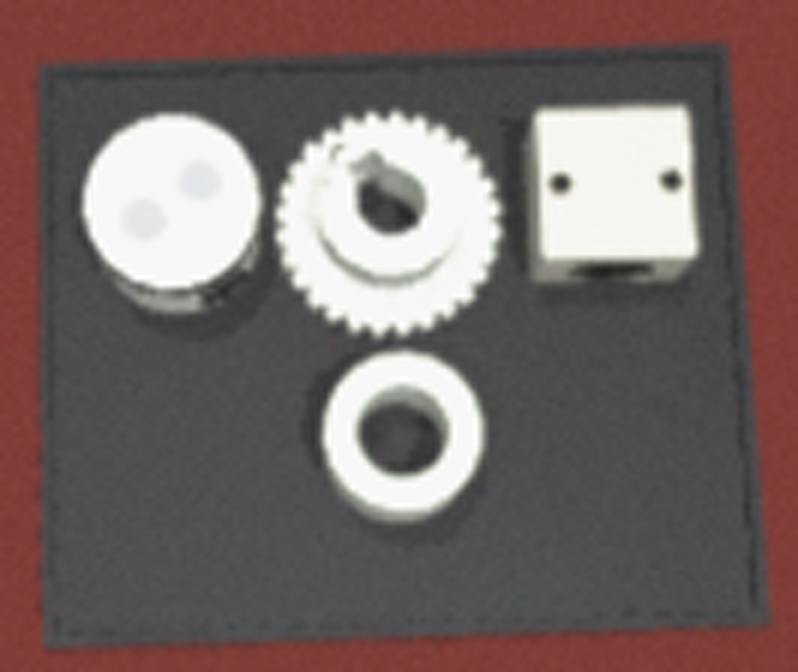

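View pics/c_stand.png

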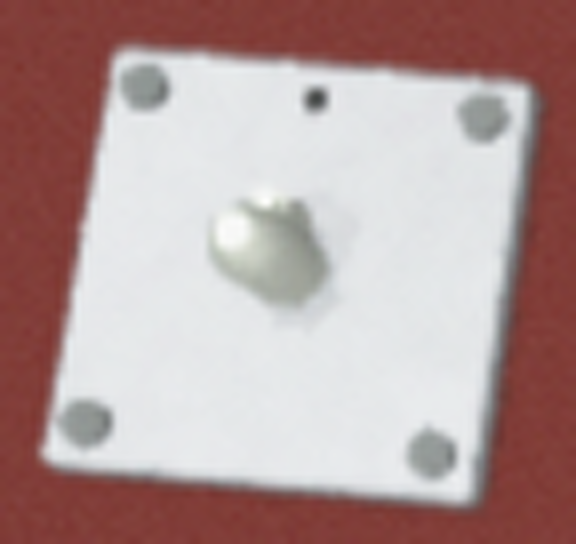

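The crops match the description: the piston has its valve marks, the gear keyway points up-left at about (368,160), the block has two bolt holes, and the stand dot is at (315,98).

Run:
```python
from h import *
def L(pts,z,k,ox,oy,name):
    q=np.array([px2w('top',u/k+ox,v/k+oy,z) for u,v in pts])[:,:2]; print(name,np.round(q,4).tolist(),'c',np.round(q.mean(0),4)); return q
a=lambda v:np.degrees(np.arctan2(v[1],v[0])).round(1)
# crop pixel centre offset: (u+.5)/k-.5
q=L([(42,65),(728,45),(765,622),(48,645)],.010,6,234.6,179.6,'tray'); print([ (np.linalg.norm(q[i]-q[i-1]).round(4),a(q[i]-q[i-1])) for i in range(4)])
q=L([(118,48),(535,82),(478,505),(45,462)],.014,8,119.6,179.6,'stand');print([ (np.linalg.norm(q[i]-q[i-1]).round(4),a(q[i]-q[i-1])) for i in range(4)])
c=q.mean(0); d=L([(315,98)],.014,8,119.6,179.6,'dot')[0]; print(a(d-c),np.linalg.norm(d-c))
q=L([(395,190),(454,193),(457,338),(396,334)],.004,1,0,0,'mat');print([ (np.linalg.norm(q[i]-q[i-1]).round(4),a(q[i]-q[i-1])) for i in range(4)])
q=L([(560,182),(671,180)],.048,6,234.6,179.6,'holes'); print(a(q[0]-q[1]))
q=L([(391,203),(368,160)],.052,6,234.6,179.6,'gear'); print(a(q[1]-q[0]),np.linalg.norm(q[1]-q[0]))
q=L([(391,230),(337,150)],.020,6,234.6,179.6,'dot'); print(a(q[1]-[.5748,-.0235]),np.linalg.norm(q[1]-[.5748,-.0235]))
p=np.load('pics/side0p.npy'); crop(p,230,130,90,140,4,'pics/c_side.png')
crop(np.load('pics/top0p.npy'),277,195,46,44,16,'pics/c_gear.png')
```

```text
tray [[0.6165, 0.1007], [0.655, -0.1325], [0.4614, -0.163], [0.4226, 0.0681]] c [ 0.5389 -0.0317]
[(np.float64(0.1966), np.float64(9.6)), (np.float64(0.2364), np.float64(-80.6)), (np.float64(0.196), np.float64(-171.0)), (np.float64(0.2344), np.float64(99.5))]
stand [[0.5962, 0.3215], [0.6016, 0.2129], [0.4917, 0.2066], [0.4878, 0.3165]] c [0.5443 0.2644]
[(np.float64(0.1085), np.float64(2.6)), (np.float64(0.1087), np.float64(-87.2)), (np.float64(0.11), np.float64(-176.7)), (np.float64(0.1099), np.float64(92.0))]
dot [[0.5898, 0.2683]] c [0.5898 0.2683]
4.9 0.04566255776990905
mat [[0.6614, -0.2144], [0.6712, -0.3358], [0.3833, -0.3535], [0.3748, -0.2374]] c [ 0.5227 -0.2853]
[(np.float64(0.2875), np.float64(4.6)), (np.float64(0.1219), np.float64(-85.4)), (np.float64(0.2885), np.float64(-176.5)), (np.float64(0.1165), np.float64(94.1))]
holes [[0.5899, -0.0775], [0.5954, -0.1131]] c [ 0.5927 -0.0953]
98.7
gear [[0.5748, -0.024], [0.588, -0.0149]] c [ 0.5814 -0.0195]
34.9 0.01600769780602855
dot [[0.5728, -0.0255], [0.5977, -0.004]] c [ 0.5853 -0.0148]
40.3 0.030077109548379406
```

View pics/c_gear.png

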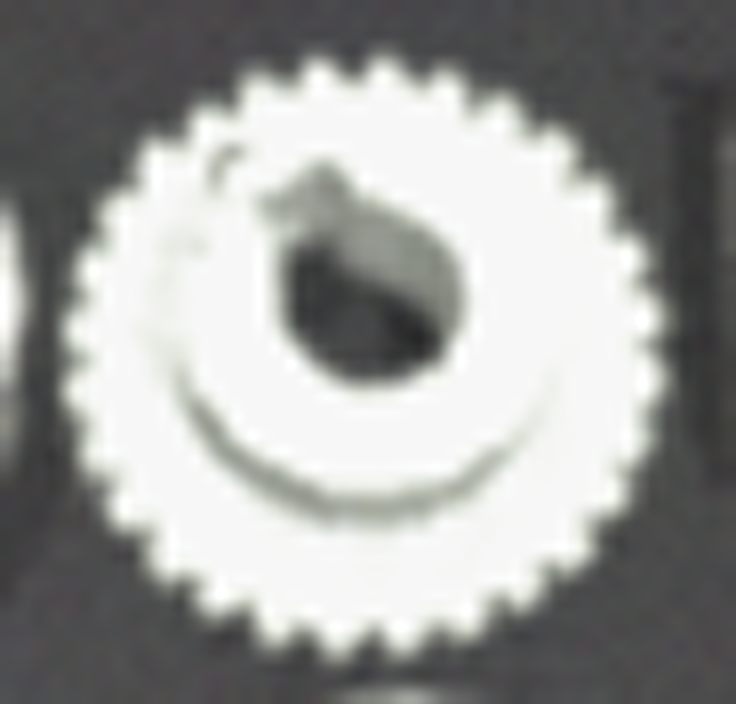

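```bash
cat >> h.py <<'E'
from scipy.spatial.transform import Rotation as Ro
def go(x,y,z,yaw):
    """tool-frame shift (cm) and turn (rad) from measured pose to xyz with jaw axis at world yaw (deg, mod 180 near)"""
    s=arm.sense(); q=s['ee_rot']; R=Ro.from_quat([q[1],q[2],q[3],q[0]]).as_matrix()
    ya=np.degrees(np.arctan2(R[1,1],R[0,1])); dy=(yaw-ya+180)%360-180
    print('t%.2f'%s['clock'],'ee',np.round(s['ee_pos'],4),'jaw yaw %.1f'%ya,'w%.4f'%s['grip_width'],'F',np.round(s['force'],1),'j7 %.2f'%s['joints'][6])
    print('shift cm',np.round(R.T@(np.array([x,y,z])-s['ee_pos'])*100,2),'turn',round(-np.radians(dy),3))
E
python3 -c "
from h import *
go(.5666,.0466,.12,9.2)"
```

```text
t0.10 ee [0.1656 0.6279 0.2302] jaw yaw 75.2 w0.0855 F [ 0.8 -0.3  0.1] j7 -0.04
shift cm [-53.59 -45.96  11.13] turn 1.152
```

jog_arm(
  targets=[
    [[-4.5, -3.8, 0.3, 0.096, 1], [-9, -7.7, 0.9, 0.19, 1], [-13.4, -11.5, 2, 0.29, 1], [-17.9, -15.3, 3, 0.38, 1], [-22.3, -19.2, 4, 0.48, 1], [-26.8, -23, 5, 0.58, 1], [-31.3, -26.8, 6, 0.67, 1], [-35.7, -30.6, 7, 0.77, 1], [-40.2, -34.5, 8, 0.86, 1], [-44.7, -38.3, 9, 0.96, 1], [-49.1, -42.1, 10, 1.06, 1], [-53.59, -45.96, 11.1, 1.152, 1]],
  ],
  grip_force=50,
)

```text
clock: 1.6
ee_pos: [0.5675, 0.0462, 0.1197]
ee_rot: [-0.0, 0.649, 0.761, 0.0]
force: [0.6, 1.8, 0.3]
grip_width: 0.0856
```

```bash
python3 -c "
from h import *
go(.5666,.0466,.022,9.2)
p,d=arm.read_camera('side'); crop(p,190,100,160,200,3,'pics/s1.png')
go(.5666,.0466,.022,9.2)"
```

```text
t1.60 ee [0.5675 0.0462 0.1197] jaw yaw 9.1 w0.0856 F [0.6 1.8 0.3] j7 0.27
shift cm [ 0.05 -0.08  9.77] turn -0.002
t1.65 ee [0.5717 0.0349 0.119 ] jaw yaw 8.3 w0.0852 F [ 4.6 -6.5  0.2] j7 0.27
shift cm [ 1.33 -0.37  9.69] turn -0.016
```

View pics/s1.png

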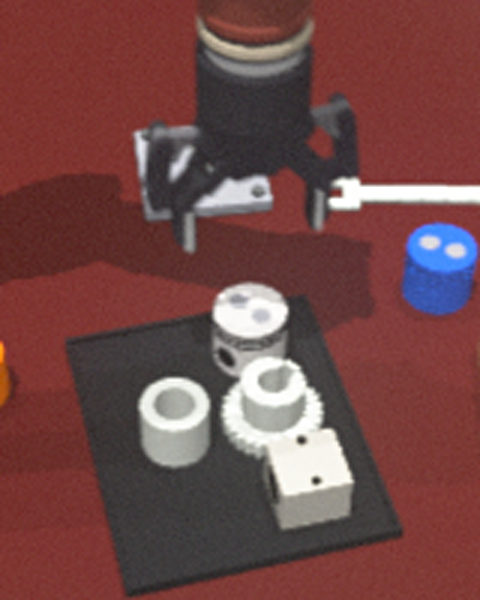

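jog_arm(
  targets=[
    [[0, 0, 0, 0, 1], [0, 0, 0, 0, 1], [0, 0, 2, 0, 1], [0, 0, 4, 0, 1], [0, 0, 5, 0, 1], [0, 0, 5, 0, 1], [0, 0, 5, 0, 1]],
  ],
)

```text
clock: 2.52
ee_pos: [0.5672, 0.0479, 0.071]
ee_rot: [0.0, 0.648, 0.762, 0.001]
force: [1.2, 0.2, -0.3]
grip_width: 0.0854
```

```bash
python3 -c "
from h import *
p,d=arm.read_camera('side'); crop(p,230,130,100,130,4,'pics/s2.png')
crop(p,215,140,110,110,5,'pics/s2.png')
go(.5666,.0466,.022,9.2)"
```

```text
t2.58 ee [0.5673 0.0478 0.0711] jaw yaw 9.3 w0.0850 F [ 0.8 -1.3 -0.4] j7 0.29
shift cm [-0.1  -0.1   4.91] turn 0.001
```

View pics/s2.png

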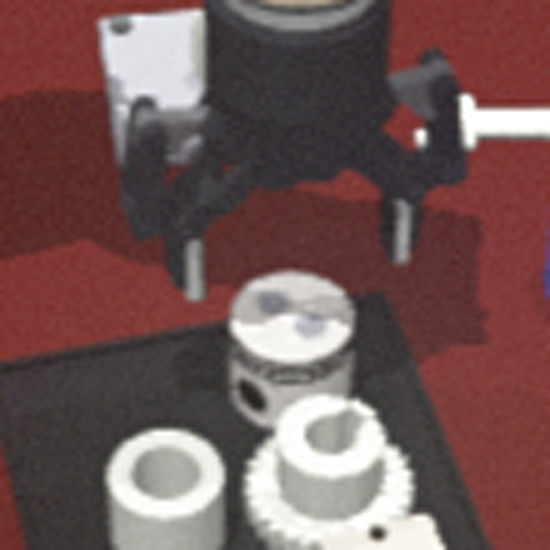

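The fingers straddle the piston (top centre at (292,318)) about evenly.

jog_arm(
  targets=[
    [[-0.1, -0.1, 2, 0, 1], [-0.1, -0.1, 4, 0, 1], [-0.1, -0.1, 4.9, 0, 1], [-0.1, -0.1, 4.9, 0, 1], [-0.1, -0.1, 4.9, 0, 1], [-0.1, -0.1, 4.9, 0, 0.5], [-0.1, -0.1, 4.9, 0, 0.3], [-0.1, -0.1, 4.9, 0, 0.3], [-0.1, -0.1, 4.9, 0, 0.3], [-0.1, -0.1, 4.9, 0, 0.3]],
  ],
)

```text
clock: 3.82
ee_pos: [0.5667, 0.0464, 0.0223]
ee_rot: [0.001, 0.648, 0.762, 0.001]
force: [-0.5, -0.1, 4.9]
grip_width: 0.0549
```

```bash
cat >> h.py <<'E'
def tops(n='top',show=True):
    p,d=arm.read_camera(n); P=cloud(n,d)
    m=((P[...,2]>.030)&(P[...,2]<.075)&(d>0)).astype(np.uint8)
    k,l,st,ce=cv2.connectedComponentsWithStats(m)
    for i in range(1,k):
        if 60<st[i,4]<1200:
            q=P[l==i]; hi=np.percentile(q[:,2],97); t=q[q[:,2]>hi-.005]
            (cx,cy),(a,b),an=cv2.minAreaRect(t[:,:2].astype(np.float32))
            print(np.round(ce[i]).astype(int),'z %.3f'%hi,np.round([cx,cy,a,b],4),round(an,1))
    return p
E
python3 -c "
from h import *
go(.5666,.0466,.022,9.2); tops()"
```

```text
t3.83 ee [0.5667 0.0464 0.0223] jaw yaw 9.2 w0.0549 F [-0.5 -0.1  4.9] j7 0.32
shift cm [ 0.02 -0.    0.03] turn 0.001
[403 135] z 0.062 [ 0.7593 -0.2071  0.0703  0.0704] 7.0
[248 129] z 0.053 [0.7382 0.1021 0.0539 0.027 ] 69.3
[337 211] z 0.051 [ 0.5916 -0.0949  0.05    0.0499] 9.6
[300 215] z 0.054 [ 0.5748 -0.0236  0.0459  0.0445] 7.4
[301 252] z 0.053 [ 0.5024 -0.0365  0.0478  0.0476] 6.6
[256 327] z 0.047 [0.354  0.0291 0.0481 0.0485] 18.8
```

jog_arm(
  targets=[
    [[0, 0, -1, 0, 0.3], [0, 0, -3.5, 0, 0.3], [0, 0, -6.5, 0, 0.3], [0, 0, -9, 0, 0.3], [-2, 0, -9.5, 0, 0.3], [-6, 0, -9.5, 0, 0.3], [-11, 0, -9.5, 0, 0.3], [-16, 0, -9.5, 0, 0.3], [-21, 0, -9.5, 0, 0.3], [-26, 0, -9.5, 0, 0.3], [-30, 0, -9.5, 0, 0.3], [-32, 0, -9.5, 0, 0.3]],
  ],
)

```text
clock: 5.38
ee_pos: [0.6147, -0.2746, 0.1148]
ee_rot: [-0.001, 0.65, 0.76, -0.002]
force: [-0.1, 0.4, -2.5]
grip_width: 0.055
```

jog_arm(
  targets=[
    [[-0.9, 0, 0, 0, 0.3], [-0.9, 0, 0, 0, 0.3], [-0.9, 0, 1, 0, 0.3], [-0.9, 0, 3.5, 0, 0.3], [-0.9, 0, 6, 0, 0.3], [-0.9, 0, 7.5, 0, 0.3], [-0.9, 0, 7.5, 0, 0.3]],
  ],
)

```text
clock: 6.25
ee_pos: [0.6179, -0.2768, 0.0398]
ee_rot: [-0.002, 0.647, 0.762, -0.0]
force: [-0.7, 0.1, -2.5]
grip_width: 0.0547
```

```bash
python3 -c "
from h import *
go(.6195,-.278,.021,9.2); p=tops(); crop(p,330,110,150,240,3,'pics/m1.png')
go(.6195,-.278,.021,9.2)"
```

```text
t6.25 ee [ 0.6179 -0.2768  0.0398] jaw yaw 9.3 w0.0547 F [-0.7  0.1 -2.5] j7 0.74
shift cm [-0.15  0.14  1.87] turn 0.002
[402 135] z 0.062 [ 0.7599 -0.207   0.0696  0.0706] 51.3
[245 135] z 0.052 [0.7239 0.1067 0.0545 0.053 ] 8.7
[427 210] z 0.075 [ 0.6108 -0.2653  0.0336  0.072 ] 88.3
[337 211] z 0.051 [ 0.5915 -0.095   0.0505  0.05  ] 9.1
[300 215] z 0.055 [ 0.5746 -0.0236  0.0455  0.0446] 7.7
[152 210] z 0.059 [0.5441 0.2655 0.0114 0.0106] 42.2
[301 252] z 0.052 [ 0.5026 -0.0365  0.0478  0.0476] 6.9
[256 327] z 0.047 [0.3538 0.0294 0.0481 0.0483] 34.5
t6.30 ee [ 0.6187 -0.2777  0.0411] jaw yaw 9.3 w0.0548 F [-0.1 -0.5 -2.7] j7 0.74
shift cm [-0.04  0.07  2.01] turn 0.001
```

View pics/m1.png

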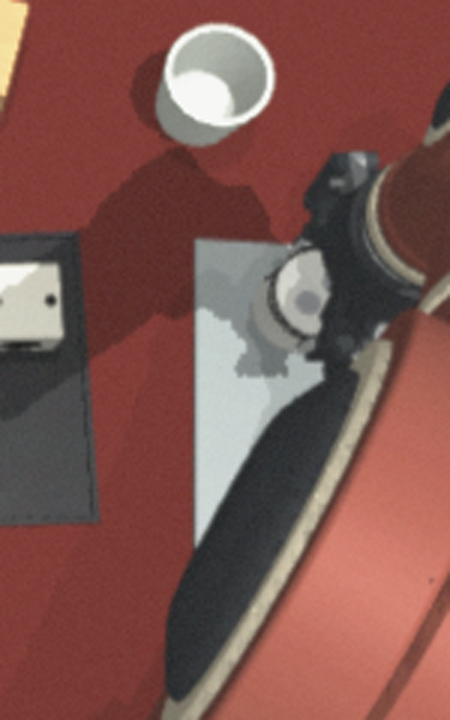

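The piston hangs upright over the upper part of the mat, so I'm lowering and releasing it.

jog_arm(
  targets=[
    [[0, 0, 1, 0, 0.3], [0, 0, 1.7, 0, 0.3], [0, 0, 2, 0, 0.3], [0, 0, 2, 0, 0.3], [0, 0, 2, 0, 0.3]],
  ],
)

```text
clock: 6.92
ee_pos: [0.6189, -0.2786, 0.0216]
ee_rot: [0.0, 0.648, 0.762, 0.0]
force: [1.5, 0.0, -2.1]
grip_width: 0.0548
```

jog_arm(
  targets=[
    [[0, 0, 0, 0, 0.8], [0, 0, 0, 0, 1], [0, 0, 0, 0, 1], [0, 0, 0, 0, 1], [0, 0, -2, 0, 1], [0, 0, -5, 0, 1], [0, 0, -8, 0, 1], [0, 0, -9.5, 0, 1], [0, 0, -9.5, 0, 1], [0, 0, -9.5, 0, 1]],
  ],
)

```text
clock: 8.18
ee_pos: [0.6179, -0.2779, 0.1152]
ee_rot: [-0.001, 0.648, 0.762, -0.0]
force: [0.2, 0.1, -0.4]
grip_width: 0.0855
```

```bash
python3 -c "
from h import *
go(.594,-.095,.115,9.2)"
```

```text
t8.18 ee [ 0.6179 -0.2779  0.1152] jaw yaw 9.2 w0.0855 F [ 0.2  0.1 -0.4] j7 0.73
shift cm [18.43  0.58  0.05] turn 0.001
```

jog_arm(
  targets=[
    [[2, 0.1, 0, 0, 1], [6, 0.2, 0, 0, 1], [11, 0.4, 0, 0, 1], [15.5, 0.5, 0, 0, 1], [17.8, 0.58, 0, 0, 1], [18.4, 0.58, 0, 0, 1], [18.4, 0.58, 1, 0, 1], [18.4, 0.58, 3, 0, 1], [18.4, 0.58, 4.5, 0, 1], [18.4, 0.58, 5, 0, 1], [18.4, 0.58, 5, 0, 1]],
  ],
)

```text
clock: 9.55
ee_pos: [0.5947, -0.0964, 0.0659]
ee_rot: [-0.0, 0.648, 0.761, -0.0]
force: [-0.3, 0.2, -0.3]
grip_width: 0.0855
```

```bash
python3 -c "
from h import *
p,d=arm.read_camera('side'); crop(p,235,150,110,140,4,'pics/s3.png')
tops()
go(.5938,-.0947,.020,9)"
```

```text
[406 121] z 0.063 [ 0.7916 -0.2121  0.0368  0.0073] 82.8
[245 135] z 0.053 [0.7242 0.1067 0.0542 0.053 ] 8.6
[432 211] z 0.057 [ 0.6163 -0.2775  0.055   0.0542] 81.4
[152 210] z 0.059 [0.5435 0.2646 0.0108 0.0092] 16.7
t9.65 ee [ 0.5953 -0.0963  0.0668] jaw yaw 9.2 w0.0852 F [0.2 0.4 0.4] j7 0.51
shift cm [ 0.18 -0.13  4.68] turn 0.004
```

View pics/s3.png

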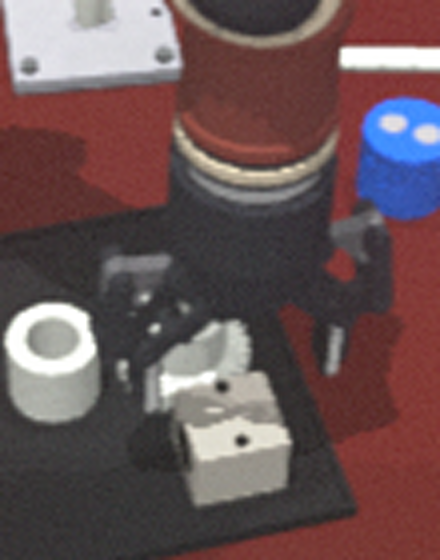

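jog_arm(
  targets=[
    [[0.15, -0.1, 1.5, 0, 1], [0.15, -0.1, 3.5, 0, 1], [0.15, -0.1, 4.6, 0, 1], [0.15, -0.1, 4.6, 0, 1], [0.15, -0.1, 4.6, 0, 1], [0.15, -0.1, 4.6, 0, 0.5], [0.15, -0.1, 4.6, 0, 0.3], [0.15, -0.1, 4.6, 0, 0.3], [0.15, -0.1, 4.6, 0, 0.3], [0.15, -0.1, 4.6, 0, 0.3]],
  ],
)

```text
clock: 10.9
ee_pos: [0.5944, -0.0947, 0.021]
ee_rot: [0.001, 0.648, 0.762, 0.0]
force: [0.3, -0.4, 5.6]
grip_width: 0.0491
```

```bash
python3 -c "
from h import *
go(.430,-.291,.020,9)"
```

```text
t10.90 ee [ 0.5944 -0.0947  0.021 ] jaw yaw 9.2 w0.0491 F [ 0.3 -0.4  5.6] j7 0.53
shift cm [-16.74 -19.37   0.08] turn 0.004
```

jog_arm(
  targets=[
    [[0, 0, -1, 0, 0.3], [0, 0, -3.5, 0, 0.3], [0, 0, -6.5, 0, 0.3], [0, 0, -9, 0, 0.3], [-1, -1.2, -9.5, 0, 0.3], [-3.5, -4, -9.5, 0, 0.3], [-6.5, -7.5, -9.5, 0, 0.3], [-9.5, -11, -9.5, 0, 0.3], [-12.5, -14.5, -9.5, 0, 0.3], [-15, -17.4, -9.5, 0, 0.3], [-16.4, -19, -9.5, 0, 0.3], [-16.75, -19.4, -9.5, 0, 0.3]],
  ],
)

```text
clock: 12.4
ee_pos: [0.4256, -0.2925, 0.1144]
ee_rot: [-0.002, 0.65, 0.76, -0.001]
force: [0.9, 0.3, -3.4]
grip_width: 0.0489
```

jog_arm(
  targets=[
    [[0, 0, 0, 0, 0.3], [0, 0, 0, 0, 0.3], [0, 0, 1, 0, 0.3], [0, 0, 3.5, 0, 0.3], [0, 0, 6.5, 0, 0.3], [0, 0, 8.5, 0, 0.3], [0, 0, 9.3, 0, 0.3], [0, 0, 9.6, 0, 0.3], [0, 0, 9.6, 0, 0.3], [0, 0, 9.6, 0, 0.3]],
  ],
)

```text
clock: 13.65
ee_pos: [0.4295, -0.2913, 0.02]
ee_rot: [0.001, 0.648, 0.762, 0.0]
force: [0.5, -0.6, -2.9]
grip_width: 0.0494
```

jog_arm(
  targets=[
    [[0, 0, 0, 0, 0.8], [0, 0, 0, 0, 1], [0, 0, 0, 0, 1], [0, 0, 0, 0, 1], [0, 0, -2, 0, 1], [0, 0, -5, 0, 1], [0, 0, -8, 0, 1], [0, 0, -9.5, 0, 1], [0, 0, -9.5, 0, 1], [0, 0, -9.5, 0, 1]],
  ],
)

```text
clock: 14.9
ee_pos: [0.4284, -0.2904, 0.1133]
ee_rot: [-0.001, 0.648, 0.762, -0.0]
force: [-0.0, -0.1, -0.2]
grip_width: 0.0853
```

```bash
python3 -c "
from h import *
go(.505,-.037,.115,99.2)
go(.505,-.037,.115,-80.8)"
```

```text
t14.90 ee [ 0.4284 -0.2904  0.1133] jaw yaw 9.2 w0.0853 F [-0.  -0.1 -0.2] j7 0.92
shift cm [23.79 11.63 -0.15] turn -1.57
t14.90 ee [ 0.4284 -0.2904  0.1133] jaw yaw 9.2 w0.0853 F [-0.  -0.1 -0.2] j7 0.92
shift cm [23.79 11.63 -0.15] turn 1.571
```

jog_arm(
  targets=[
    [[1.5, 0.7, 0, -0.15, 1], [4.5, 2.2, 0, -0.32, 1], [8, 4, 0, -0.5, 1], [12, 6, 0, -0.68, 1], [16, 8, 0, -0.86, 1], [19.5, 9.5, 0, -1.04, 1], [22, 10.8, 0, -1.22, 1], [23.4, 11.4, 0, -1.4, 1], [23.8, 11.6, 0, -1.57, 1], [23.8, 11.6, 0, -1.57, 1], [23.8, 11.6, 0, -1.57, 1], [23.8, 11.6, 0, -1.57, 1]],
  ],
)

```text
clock: 16.4
ee_pos: [0.5051, -0.038, 0.114]
ee_rot: [-0.0, -0.079, 0.997, -0.0]
force: [-0.4, 0.1, 0.0]
grip_width: 0.0851
```

```bash
python3 -c "
from h import *
tops()
go(.505,-.037,.022,99.2)"
```

```text
[402 135] z 0.062 [ 0.7597 -0.2075  0.0699  0.0707] 8.3
[245 135] z 0.053 [0.7235 0.1066 0.0543 0.0532] 9.4
[432 211] z 0.057 [ 0.6162 -0.2782  0.0548  0.0545] 23.2
[152 210] z 0.058 [0.5443 0.2654 0.0104 0.0134] 34.6
[432 311] z 0.049 [ 0.4273 -0.2911  0.0485  0.0507] 7.8
[256 327] z 0.047 [0.3532 0.0288 0.0479 0.0479] 7.8
t16.45 ee [ 0.5052 -0.0379  0.1141] jaw yaw 99.1 w0.0854 F [-0.  -0.7  0.2] j7 1.59
shift cm [-0.    0.09  9.21] turn -0.002
```

jog_arm(
  targets=[
    [[0, 0.1, 2, 0, 1], [0, 0.1, 5, 0, 1], [0, 0.1, 8, 0, 1], [0, 0.1, 9.1, 0, 1], [0, 0.1, 9.2, 0, 1], [0, 0.1, 9.2, 0, 1], [0, 0.1, 9.2, 0, 0.5], [0, 0.1, 9.2, 0, 0.3], [0, 0.1, 9.2, 0, 0.3], [0, 0.1, 9.2, 0, 0.3], [0, 0.1, 9.2, 0, 0.3]],
  ],
)

```text
clock: 17.82
ee_pos: [0.5056, -0.0363, 0.0235]
ee_rot: [0.001, -0.08, 0.997, -0.0]
force: [-1.2, 0.4, 6.1]
grip_width: 0.049
```

```bash
python3 -c "
from h import *
go(.5245,-.285,.020,99.1)"
```

```text
t17.82 ee [ 0.5056 -0.0363  0.0235] jaw yaw 99.2 w0.0490 F [-1.2  0.4  6.1] j7 1.54
shift cm [  2.12 -24.85   0.35] turn 0.002
```

jog_arm(
  targets=[
    [[0, 0, -1, 0, 0.3], [0, 0, -3.5, 0, 0.3], [0, 0, -6.5, 0, 0.3], [0, 0, -9, 0, 0.3], [0.2, -1.5, -9.5, 0, 0.3], [0.5, -5, -9.5, 0, 0.3], [0.8, -9.5, -9.5, 0, 0.3], [1.2, -14, -9.5, 0, 0.3], [1.6, -18.5, -9.5, 0, 0.3], [1.9, -22, -9.5, 0, 0.3], [2.1, -24.3, -9.5, 0, 0.3], [2.1, -24.85, -9.5, 0, 0.3]],
  ],
)

```text
clock: 19.32
ee_pos: [0.5229, -0.2872, 0.1164]
ee_rot: [-0.001, -0.078, 0.997, 0.0]
force: [0.6, 0.1, -2.9]
grip_width: 0.0492
```

jog_arm(
  targets=[
    [[0, 0, 0, 0, 0.3], [0, 0, 0, 0, 0.3], [0, 0, 1, 0, 0.3], [0, 0, 3.5, 0, 0.3], [0, 0, 6.5, 0, 0.3], [0, 0, 8.5, 0, 0.3], [0, 0, 9.3, 0, 0.3], [0, 0, 9.65, 0, 0.3], [0, 0, 9.65, 0, 0.3], [0, 0, 9.65, 0, 0.3]],
  ],
)

```text
clock: 20.58
ee_pos: [0.525, -0.2854, 0.0216]
ee_rot: [0.001, -0.08, 0.997, -0.001]
force: [0.4, 0.3, -0.1]
grip_width: 0.0492
```

jog_arm(
  targets=[
    [[0, 0, 0, 0, 0.8], [0, 0, 0, 0, 1], [0, 0, 0, 0, 1], [0, 0, 0, 0, 1], [0, 0, -2, 0, 1], [0, 0, -5, 0, 1], [0, 0, -8, 0, 1], [0, 0, -9.5, 0, 1], [0, 0, -9.5, 0, 1], [0, 0, -9.5, 0, 1]],
  ],
)

```text
clock: 21.82
ee_pos: [0.5232, -0.2848, 0.1146]
ee_rot: [-0.001, -0.08, 0.997, 0.001]
force: [0.3, -0.1, 0.5]
grip_width: 0.0856
```

```bash
python3 -c "
from h import *
tops()
go(.5771,-.0238,.115,99.2)
p,d=arm.read_camera('side');crop(p,180,210,180,190,3,'pics/s4.png')"
```

```text
[403 135] z 0.062 [ 0.7602 -0.2073  0.0694  0.0711] 53.1
[245 136] z 0.052 [0.7243 0.1067 0.0531 0.0533] 5.2
[432 211] z 0.057 [ 0.6159 -0.2781  0.0549  0.0547] 86.3
[300 215] z 0.054 [ 0.5745 -0.0236  0.0454  0.0446] 7.7
[152 210] z 0.058 [0.5441 0.2649 0.0124 0.0112] 72.4
[433 266] z 0.051 [ 0.5081 -0.2881  0.0208  0.0484] 7.8
[432 311] z 0.049 [ 0.4274 -0.2914  0.0485  0.051 ] 7.8
[256 327] z 0.047 [0.354  0.0288 0.0482 0.0486] 33.6
t21.88 ee [ 0.5232 -0.2848  0.1144] jaw yaw 99.2 w0.0856 F [ 0.3  0.2 -0.5] j7 2.01
shift cm [-9.49 24.9  -0.04] turn -0.0
```

View pics/s4.png

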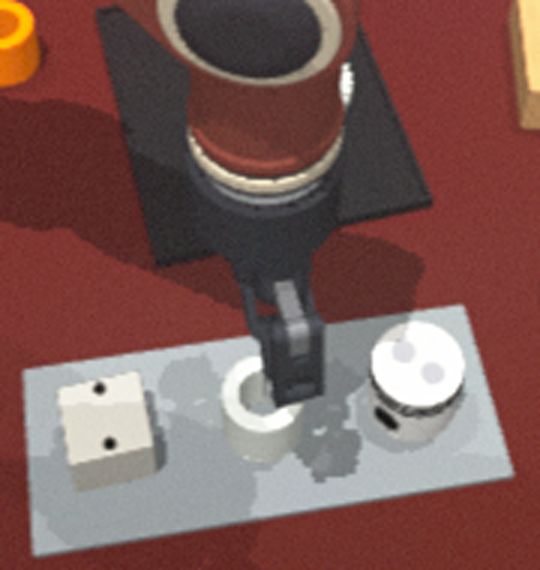

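All three parts stand upright on the mat: the block at (108,425), the bush at (262,410) and the piston at (417,375). The gear is next.

jog_arm(
  targets=[
    [[-0.6, 1.6, 0, 0.1, 1], [-2, 5.2, 0, 0.25, 1], [-3.7, 9.8, 0, 0.4, 1], [-5.4, 14.3, 0, 0.55, 1], [-7.1, 18.8, 0, 0.68, 1], [-8.6, 22.5, 0, 0.68, 1], [-9.4, 24.6, 0, 0.68, 1], [-9.5, 24.9, 0, 0.68, 1], [-9.5, 24.9, 0, 0.68, 1], [-9.5, 24.9, 0, 0.68, 1], [-9.5, 24.9, 3, 0.68, 1], [-9.5, 24.9, 3.5, 0.68, 1]],
  ],
  grip_force=60,
)

```text
clock: 23.42
ee_pos: [0.5764, -0.0257, 0.0792]
ee_rot: [-0.002, 0.258, 0.966, -0.001]
force: [-0.0, -0.3, -0.1]
grip_width: 0.0856
```

```bash
python3 -c "
from h import *
go(.5769,-.0239,.026,60.2)"
```

```text
t23.43 ee [ 0.5764 -0.0257  0.0792] jaw yaw 60.1 w0.0856 F [-0.  -0.3 -0.1] j7 1.05
shift cm [0.03 0.19 5.32] turn -0.002
```

jog_arm(
  targets=[
    [[0, 0.1, 1, 0, 1], [0, 0.1, 3, 0, 1], [0, 0.1, 4.8, 0, 1], [0, 0.1, 5.3, 0, 1], [0, 0.1, 5.3, 0, 1], [0, 0.1, 5.3, 0, 1], [0, 0.1, 5.3, 0, 0.5], [0, 0.1, 5.3, 0, 0.25], [0, 0.1, 5.3, 0, 0.25], [0, 0.1, 5.3, 0, 0.25], [0, 0.1, 5.3, 0, 0.25]],
  ],
)

```text
clock: 24.8
ee_pos: [0.5787, -0.0237, 0.0287]
ee_rot: [0.0, 0.257, 0.966, -0.0]
force: [-2.4, -0.6, 5.1]
grip_width: 0.0444
```

jog_arm(
  targets=[
    [[0, 0, -1, 0, 0.25], [0, 0, -3.5, 0, 0.25], [0, 0, -6.5, 0, 0.25], [0, 0, -9.5, 0, 0.25], [0, 0, -11.5, 0, 0.25], [0, 0, -12, 0, 0.25], [0, 0, -12, 0, 0.25]],
  ],
)

```text
clock: 25.68
ee_pos: [0.578, -0.0232, 0.1472]
ee_rot: [-0.001, 0.257, 0.966, -0.0]
force: [0.3, 0.2, -4.3]
grip_width: 0.0443
```

```bash
python3 -c "
from h import *
c=np.array([.5443,.2644]); print('shaft top',w2px('top',[.5443-.0,.2644,.058]))
go(.5467,.2643,.146,22.2)"
```

```text
shaft top [[149.32868521 208.59201681]]
t25.68 ee [ 0.578  -0.0232  0.1472] jaw yaw 60.2 w0.0443 F [ 0.3  0.2 -4.3] j7 1.05
shift cm [17.   23.4   0.13] turn 0.664
```

jog_arm(
  targets=[
    [[1, 1.4, 0, 0.06, 0.25], [3.2, 4.4, 0, 0.15, 0.25], [6, 8.3, 0, 0.26, 0.25], [9, 12.4, 0, 0.37, 0.25], [12, 16.5, 0, 0.48, 0.25], [14.5, 20, 0, 0.58, 0.25], [16.2, 22.3, 0, 0.64, 0.25], [16.9, 23.2, 0, 0.664, 0.25], [17, 23.35, 0, 0.664, 0.25], [17, 23.35, 2, 0.664, 0.25], [17, 23.35, 3.5, 0.664, 0.25], [17, 23.35, 3.5, 0.664, 0.25]],
  ],
)

```text
clock: 27.18
ee_pos: [0.5463, 0.2617, 0.1112]
ee_rot: [-0.001, 0.559, 0.829, -0.002]
force: [-0.2, 0.0, -4.5]
grip_width: 0.0443
```

jog_arm(
  targets=[
    [[0, 0, 0, 0, 0.25], [0, 0, 0, 0, 0.25]],
  ],
)

```text
clock: 27.42
ee_pos: [0.5477, 0.2638, 0.1136]
ee_rot: [0.0, 0.558, 0.83, 0.001]
force: [-0.8, 0.6, -3.2]
grip_width: 0.0442
```

```bash
python3 -c "
from h import *
go(.5465,.2644,.1,22.2)
p,d=arm.read_camera('top');q,d=arm.read_camera('side')
a=cv2.resize(p[165:265,110:210],None,fx=4,fy=4,interpolation=2);b=cv2.resize(q[90:190,205:305],None,fx=4,fy=4,interpolation=2)
cv2.imwrite('pics/st.png',np.hstack([a,b])[:,:,::-1])"
```

```text
t27.43 ee [0.5477 0.2638 0.1136] jaw yaw 22.2 w0.0442 F [-0.8  0.6 -3.2] j7 0.06
shift cm [ 0.1  -0.1   1.36] turn -0.001
```

View pics/st.png

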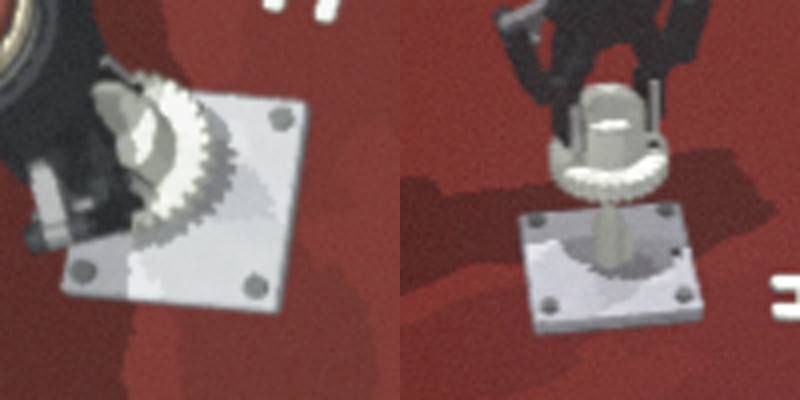

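The gear hangs over the shaft, and in the side view its centre at about x=609 matches the shaft at 611. Its dot faces the same way as the plate dot, so I'm lowering in steps.

jog_arm(
  targets=[
    [[0.1, -0.1, 0.8, 0, 0.25], [0.1, -0.1, 2, 0, 0.25], [0.1, -0.1, 3, 0, 0.25], [0.1, -0.1, 3.8, 0, 0.25], [0.1, -0.1, 4.3, 0, 0.25], [0.1, -0.1, 4.5, 0, 0.25], [0.1, -0.1, 4.5, 0, 0.25], [0.1, -0.1, 4.5, 0, 0.25]],
  ],
)

```text
clock: 28.52
ee_pos: [0.5461, 0.2644, 0.0682]
ee_rot: [0.0, 0.558, 0.83, 0.0]
force: [-0.5, 1.0, -4.2]
grip_width: 0.0444
```

jog_arm(
  targets=[
    [[0, 0, 0.3, 0, 0.25], [0, 0, 0.6, 0, 0.25], [0, 0, 0.9, 0, 0.25], [0, 0, 1.2, 0, 0.25], [0, 0, 1.2, 0, 0.25]],
  ],
)

```text
clock: 29.15
ee_pos: [0.5455, 0.2643, 0.0554]
ee_rot: [-0.0, 0.558, 0.83, -0.0]
force: [-0.2, -0.4, -4.2]
grip_width: 0.0442
```

jog_arm(
  targets=[
    [[0, 0, 0.4, 0, 0.25], [0, 0, 0.8, 0, 0.25], [0, 0, 1.2, 0, 0.25], [0, 0, 1.5, 0, 0.25], [0, 0, 1.7, 0, 0.25], [0, 0, 1.8, 0, 0.25], [0, 0, 1.8, 0, 0.25]],
  ],
)

```text
clock: 30.02
ee_pos: [0.5458, 0.2644, 0.0378]
ee_rot: [0.0, 0.558, 0.83, 0.0]
force: [-0.9, -0.2, -3.6]
grip_width: 0.0443
```

jog_arm(
  targets=[
    [[0, 0, 0.1, 0, 0.25], [0, 0, 0.15, 0, 0.25], [0, 0, 0.15, 0, 0.25]],
  ],
)

```text
clock: 30.4
ee_pos: [0.546, 0.2644, 0.0368]
ee_rot: [0.0, 0.558, 0.83, 0.0]
force: [0.2, 0.2, 0.3]
grip_width: 0.0443
```

jog_arm(
  targets=[
    [[0, 0, 0, 0, 0.6], [0, 0, 0, 0, 1], [0, 0, 0, 0, 1], [0, 0, 0, 0, 1], [0, 0, 0, 0, 1], [0, 0, -1.5, 0, 1], [0, 0, -4.5, 0, 1], [0, 0, -8, 0, 1], [0, 0, -9.5, 0, 1], [0, 0, -9.5, 0, 1]],
  ],
)

```text
clock: 31.65
ee_pos: [0.5464, 0.2646, 0.1326]
ee_rot: [0.001, 0.558, 0.83, 0.001]
force: [-0.3, 0.1, -1.2]
grip_width: 0.0853
```

```bash
python3 -c "
from h import *
q,d=arm.read_camera('side'); P=cloud('side',d)
m=(abs(P[...,0]-.545)<.025)&(abs(P[...,1]-.264)<.025)&(d>0); m2=(np.hypot(P[...,0]-.546,P[...,1]-.264)<.036)&(np.hypot(P[...,0]-.546,P[...,1]-.264)>.028)&(d>0)&(P[...,2]<.06)
print('hub z',np.percentile(P[m][:,2],[50,90]),'disc z',np.percentile(P[m2][:,2],[10,50,90]))
crop(q,225,120,70,65,8,'pics/st2.png')
go(.53,-.283,.115,99.2)"
```

```text
hub z [0.21753555 0.35924694] disc z [0.01448936 0.02573757 0.03041954]
t31.70 ee [0.5455 0.2643 0.1312] jaw yaw 22.2 w0.0855 F [-0.6  0.5  0.6] j7 0.06
shift cm [-50.1  -22.09   1.62] turn -1.344
```

View pics/st2.png

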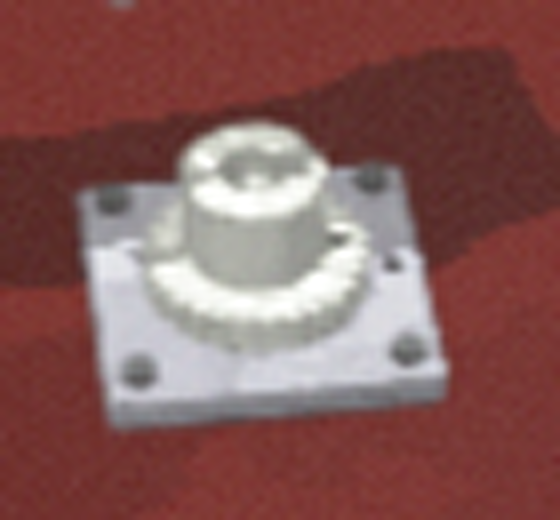

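The gear sits flat on the plate with the shaft tip inside the bore, its dot at (335,240) in line with the plate dot at (393,262). The force fell to zero at seating. Now for the returns, starting with the piston.

```bash
python3 -c "
from h import *
tops()
go(.6184,-.2783,.115,9.2)"
```

```text
[402 135] z 0.062 [ 0.7599 -0.2072  0.0695  0.0706] 52.8
[245 135] z 0.053 [0.7246 0.1066 0.0532 0.0529] 9.1
[432 211] z 0.057 [ 0.6163 -0.2786  0.0548  0.0542] 80.7
[151 211] z 0.062 [0.5425 0.2645 0.0452 0.0457] 3.9
[433 260] z 0.051 [ 0.5211 -0.2861  0.0474  0.0491] 7.3
[432 311] z 0.049 [ 0.4274 -0.2917  0.0485  0.0502] 7.8
[256 327] z 0.047 [0.3549 0.0291 0.0477 0.048 ] 8.4
t31.75 ee [0.545  0.2641 0.1304] jaw yaw 22.2 w0.0854 F [-0.7  0.2 -1. ] j7 0.06
shift cm [-53.   -13.68   1.57] turn 0.227
```

jog_arm(
  targets=[
    [[-2, -0.5, 0.1, 0.02, 1], [-6, -1.5, 0.3, 0.05, 1], [-11.5, -3, 0.5, 0.08, 1], [-17.5, -4.5, 0.7, 0.11, 1], [-23.5, -6.1, 1, 0.14, 1], [-29.5, -7.6, 1.2, 0.17, 1], [-35.5, -9.2, 1.3, 0.2, 1], [-41.5, -10.7, 1.4, 0.22, 1], [-47, -12.1, 1.5, 0.227, 1], [-51, -13.2, 1.6, 0.227, 1], [-52.7, -13.6, 1.6, 0.227, 1], [-53, -13.7, 1.6, 0.227, 1]],
  ],
)

```text
clock: 33.25
ee_pos: [0.6179, -0.279, 0.1144]
ee_rot: [-0.001, 0.649, 0.761, -0.0]
force: [0.7, 0.9, 0.2]
grip_width: 0.0854
```

jog_arm(
  targets=[
    [[0, 0, 0, 0, 1], [0, 0, 0, 0, 1], [0, 0, 1, 0, 1], [0, 0, 1, 0, 1]],
  ],
)

```text
clock: 33.75
ee_pos: [0.6183, -0.2769, 0.104]
ee_rot: [-0.001, 0.648, 0.762, -0.0]
force: [-0.8, -0.8, -0.8]
grip_width: 0.0854
```

```bash
python3 -c "
from h import *
go(.6184,-.2784,.0203,9.2)"
```

```text
t33.75 ee [ 0.6183 -0.2769  0.104 ] jaw yaw 9.2 w0.0854 F [-0.8 -0.8 -0.8] j7 0.70
shift cm [-0.17  0.01  8.37] turn 0.001
```

jog_arm(
  targets=[
    [[-0.1, 0, 2, 0, 1], [-0.1, 0, 5, 0, 1], [-0.1, 0, 7.5, 0, 1], [-0.1, 0, 8.3, 0, 1], [-0.1, 0, 8.3, 0, 1], [-0.1, 0, 8.3, 0, 1], [-0.1, 0, 8.3, 0, 0.5], [-0.1, 0, 8.3, 0, 0.3], [-0.1, 0, 8.3, 0, 0.3], [-0.1, 0, 8.3, 0, 0.3], [-0.1, 0, 8.3, 0, 0.3]],
  ],
  grip_force=50,
)

```text
clock: 35.12
ee_pos: [0.6198, -0.2796, 0.0236]
ee_rot: [0.001, 0.648, 0.761, 0.0]
force: [0.3, 0.4, 6.0]
grip_width: 0.0549
```

```bash
python3 -c "
from h import *
go(.5669,.0458,.115,9.2)"
```

```text
t35.12 ee [ 0.6198 -0.2796  0.0236] jaw yaw 9.2 w0.0549 F [0.3 0.4 6. ] j7 0.72
shift cm [ 3.296e+01 -2.000e-02 -9.190e+00] turn -0.001
```

jog_arm(
  targets=[
    [[0, 0, -1, 0, 0.3], [0, 0, -3.5, 0, 0.3], [0, 0, -6.5, 0, 0.3], [0, 0, -9, 0, 0.3], [2, 0, -9.2, 0, 0.3], [6, 0, -9.2, 0, 0.3], [11, 0, -9.2, 0, 0.3], [16, 0, -9.2, 0, 0.3], [21, 0, -9.2, 0, 0.3], [26, 0, -9.2, 0, 0.3], [30, 0, -9.2, 0, 0.3], [32.3, 0, -9.2, 0, 0.3]],
  ],
)

```text
clock: 36.62
ee_pos: [0.5646, 0.0452, 0.1125]
ee_rot: [-0.003, 0.646, 0.763, -0.001]
force: [-0.2, -0.4, -1.9]
grip_width: 0.0546
```

jog_arm(
  targets=[
    [[0.6, 0, 0, 0, 0.3], [0.6, 0, 0, 0, 0.3], [0.6, 0, 1.5, 0, 0.3], [0.6, 0, 4, 0, 0.3], [0.6, 0, 6, 0, 0.3], [0.6, 0, 6.5, 0, 0.3], [0.6, 0, 6.5, 0, 0.3], [0.6, 0, 6.5, 0, 0.3]],
  ],
)

```text
clock: 37.62
ee_pos: [0.5674, 0.0452, 0.05]
ee_rot: [0.001, 0.649, 0.761, 0.001]
force: [0.2, 0.2, -1.6]
grip_width: 0.0545
```

```bash
python3 -c "
from h import *
go(.5669,.0451,.0256,9.2)"
```

```text
t37.62 ee [0.5674 0.0452 0.05  ] jaw yaw 9.1 w0.0545 F [ 0.2  0.2 -1.6] j7 0.27
shift cm [-0.   -0.06  2.44] turn -0.001
```

jog_arm(
  targets=[
    [[0, -0.05, 1, 0, 0.3], [0, -0.05, 1.8, 0, 0.3], [0, -0.05, 2.2, 0, 0.3], [0, -0.05, 2.35, 0, 0.3], [0, -0.05, 2.35, 0, 0.3], [0, -0.05, 2.35, 0, 0.3]],
  ],
)

```text
clock: 38.38
ee_pos: [0.5664, 0.0455, 0.0259]
ee_rot: [0.0, 0.648, 0.761, 0.0]
force: [0.4, -0.7, -2.6]
grip_width: 0.0547
```

jog_arm(
  targets=[
    [[0, 0, 0.1, 0, 0.3], [0, 0, 0.1, 0, 0.3]],
  ],
)

```text
clock: 38.62
ee_pos: [0.5665, 0.0456, 0.0255]
ee_rot: [0.0, 0.648, 0.761, 0.0]
force: [-0.6, 0.1, 4.2]
grip_width: 0.0551
```

jog_arm(
  targets=[
    [[0, 0, 0, 0, 0.8], [0, 0, 0, 0, 1], [0, 0, 0, 0, 1], [0, 0, 0, 0, 1], [0, 0, -2, 0, 1], [0, 0, -5, 0, 1], [0, 0, -8, 0, 1], [0, 0, -9, 0, 1], [0, 0, -9, 0, 1], [0, 0, -9, 0, 1]],
  ],
)

```text
clock: 39.88
ee_pos: [0.5652, 0.0456, 0.1135]
ee_rot: [-0.001, 0.648, 0.761, -0.001]
force: [-0.4, -0.5, -0.1]
grip_width: 0.0854
```

```bash
python3 -c "
from h import *
go(.4297,-.2920,.115,9.2)"
```

```text
t39.88 ee [0.5652 0.0456 0.1135] jaw yaw 9.2 w0.0854 F [-0.4 -0.5 -0.1] j7 0.25
shift cm [-31.17 -18.76  -0.1 ] turn -0.0
```

Next is the block.

jog_arm(
  targets=[
    [[-2, -1.2, 0, 0, 1], [-6, -3.6, 0, 0, 1], [-11, -6.6, 0, 0, 1], [-16, -9.6, 0, 0, 1], [-21, -12.6, 0, 0, 1], [-26, -15.6, 0, 0, 1], [-29.5, -17.8, 0, 0, 1], [-31, -18.6, 0, 0, 1], [-31.2, -18.7, 0, 0, 1], [-31.2, -18.7, 0, 0, 1], [-31.2, -18.7, 1, 0, 1], [-31.2, -18.7, 1, 0, 1]],
  ],
)

```text
clock: 41.38
ee_pos: [0.4313, -0.2904, 0.1038]
ee_rot: [-0.001, 0.647, 0.762, 0.0]
force: [-0.7, -0.2, 0.2]
grip_width: 0.0852
```

```bash
python3 -c "
from h import *
tops()
go(.4297,-.2918,.0205,9.2)"
```

```text
[403 135] z 0.062 [ 0.7603 -0.2074  0.0694  0.0711] 52.4
[245 135] z 0.052 [0.7243 0.1067 0.0547 0.053 ] 8.2
[151 211] z 0.062 [0.5432 0.2643 0.0458 0.045 ] 56.3
[263 215] z 0.059 [0.5633 0.0462 0.0541 0.0549] 70.3
[432 260] z 0.051 [ 0.5212 -0.2865  0.0474  0.049 ] 9.3
[432 311] z 0.049 [ 0.4274 -0.2916  0.0484  0.051 ] 7.8
[256 327] z 0.047 [0.3532 0.0288 0.0478 0.0479] 7.7
t41.42 ee [ 0.4315 -0.291   0.1042] jaw yaw 9.3 w0.0857 F [ 0.1 -0.1 -0.5] j7 0.89
shift cm [-0.06 -0.18  8.37] turn 0.001
```

jog_arm(
  targets=[
    [[-0.1, -0.15, 2, 0, 1], [-0.1, -0.15, 5, 0, 1], [-0.1, -0.15, 7.5, 0, 1], [-0.1, -0.15, 8.3, 0, 1], [-0.1, -0.15, 8.3, 0, 1], [-0.1, -0.15, 8.3, 0, 1], [-0.1, -0.15, 8.3, 0, 0.5], [-0.1, -0.15, 8.3, 0, 0.3], [-0.1, -0.15, 8.3, 0, 0.3], [-0.1, -0.15, 8.3, 0, 0.3], [-0.1, -0.15, 8.3, 0, 0.3]],
  ],
)

```text
clock: 42.8
ee_pos: [0.4303, -0.2938, 0.0226]
ee_rot: [0.001, 0.648, 0.761, 0.0]
force: [-0.9, 0.2, 5.2]
grip_width: 0.0492
```

```bash
python3 -c "
from h import *
go(.5942,-.0954,.115,9.2)"
```

```text
t42.80 ee [ 0.4303 -0.2938  0.0226] jaw yaw 9.2 w0.0492 F [-0.9  0.2  5.2] j7 0.92
shift cm [16.97 19.35 -9.24] turn -0.001
```

jog_arm(
  targets=[
    [[0, 0, -1, 0, 0.3], [0, 0, -3.5, 0, 0.3], [0, 0, -6.5, 0, 0.3], [0, 0, -9, 0, 0.3], [1, 1.2, -9.2, 0, 0.3], [3.5, 4, -9.2, 0, 0.3], [6.5, 7.5, -9.2, 0, 0.3], [9.5, 11, -9.2, 0, 0.3], [12.5, 14.5, -9.2, 0, 0.3], [15, 17.4, -9.2, 0, 0.3], [16.4, 18.9, -9.2, 0, 0.3], [16.8, 19.35, -9.2, 0, 0.3]],
  ],
)

```text
clock: 44.3
ee_pos: [0.594, -0.0949, 0.1126]
ee_rot: [-0.001, 0.647, 0.762, -0.001]
force: [-0.1, 0.1, -3.0]
grip_width: 0.0488
```

jog_arm(
  targets=[
    [[0, 0, 0, 0, 0.3], [0, 0, 0, 0, 0.3], [0, 0, 1.5, 0, 0.3], [0, 0, 4, 0, 0.3], [0, 0, 6, 0, 0.3], [0, 0, 6.5, 0, 0.3], [0, 0, 6.5, 0, 0.3], [0, 0, 6.5, 0, 0.3]],
  ],
)

```text
clock: 45.3
ee_pos: [0.5949, -0.0972, 0.0496]
ee_rot: [0.001, 0.648, 0.761, 0.0]
force: [-0.1, 0.4, -2.1]
grip_width: 0.0492
```

```bash
python3 -c "
from h import *
go(.5943,-.097,.0246,9.1)"
```

```text
t45.30 ee [ 0.5949 -0.0972  0.0496] jaw yaw 9.2 w0.0492 F [-0.1  0.4 -2.1] j7 0.49
shift cm [ 0.03 -0.06  2.5 ] turn 0.001
```

jog_arm(
  targets=[
    [[0, 0, 1, 0, 0.3], [0, 0, 1.8, 0, 0.3], [0, 0, 2.3, 0, 0.3], [0, 0, 2.5, 0, 0.3], [0, 0, 2.55, 0, 0.3], [0, 0, 2.55, 0, 0.3]],
  ],
)

```text
clock: 46.05
ee_pos: [0.5939, -0.0967, 0.0247]
ee_rot: [-0.0, 0.648, 0.761, 0.0]
force: [-2.8, 1.1, 5.9]
grip_width: 0.0489
```

jog_arm(
  targets=[
    [[0, 0, 0, 0, 0.8], [0, 0, 0, 0, 1], [0, 0, 0, 0, 1], [0, 0, 0, 0, 1], [0, 0, -2, 0, 1], [0, 0, -5, 0, 1], [0, 0, -8, 0, 1], [0, 0, -9, 0, 1], [0, 0, -9, 0, 1], [0, 0, -9, 0, 1]],
  ],
)

```text
clock: 47.3
ee_pos: [0.5933, -0.0965, 0.112]
ee_rot: [-0.001, 0.648, 0.761, -0.001]
force: [-0.6, -0.1, -0.0]
grip_width: 0.0852
```

```bash
python3 -c "
from h import *
go(.5236,-.2866,.115,99.2)"
```

```text
t47.30 ee [ 0.5933 -0.0965  0.112 ] jaw yaw 9.2 w0.0852 F [-0.6 -0.1 -0. ] j7 0.47
shift cm [-17.65  -9.91  -0.29] turn -1.571
```

jog_arm(
  targets=[
    [[-1.5, -0.8, -0.3, -0.15, 1], [-4.5, -2.5, -0.3, -0.32, 1], [-8, -4.5, -0.3, -0.5, 1], [-11.5, -6.5, -0.3, -0.68, 1], [-14.5, -8.1, -0.3, -0.86, 1], [-16.5, -9.3, -0.3, -1.04, 1], [-17.4, -9.8, -0.3, -1.22, 1], [-17.6, -9.9, -0.3, -1.4, 1], [-17.6, -9.9, -0.3, -1.57, 1], [-17.6, -9.9, -0.3, -1.57, 1], [-17.6, -9.9, -0.3, -1.57, 1]],
  ],
)

```text
clock: 48.68
ee_pos: [0.5242, -0.2861, 0.1156]
ee_rot: [-0.001, -0.078, 0.997, 0.0]
force: [-1.3, -0.1, 0.1]
grip_width: 0.085
```

```bash
python3 -c "
from h import *
tops()
go(.5236,-.2866,.021,99.2)"
```

```text
[403 135] z 0.062 [ 0.7604 -0.2075  0.0693  0.0714] 52.7
[245 135] z 0.053 [0.7247 0.1067 0.0538 0.0531] 9.5
[151 211] z 0.062 [0.5426 0.2645 0.045  0.0458] 6.5
[336 212] z 0.051 [ 0.5907 -0.095   0.0502  0.0497] 9.6
[263 215] z 0.058 [0.5634 0.046  0.0546 0.0544] 64.9
[432 266] z 0.051 [ 0.5088 -0.2869  0.0227  0.0478] 8.1
[256 327] z 0.047 [0.3532 0.0289 0.0479 0.048 ] 8.0
t48.73 ee [ 0.5243 -0.2861  0.1158] jaw yaw 99.0 w0.0855 F [ 0.7  0.3 -0.9] j7 2.00
shift cm [ 0.07 -0.05  9.48] turn -0.003
```

jog_arm(
  targets=[
    [[0, 0, 2, 0, 1], [0, 0, 5, 0, 1], [0, 0, 8, 0, 1], [0, 0, 9.3, 0, 1], [0, 0, 9.4, 0, 1], [0, 0, 9.4, 0, 1], [0, 0, 9.4, 0, 0.5], [0, 0, 9.4, 0, 0.3], [0, 0, 9.4, 0, 0.3], [0, 0, 9.4, 0, 0.3], [0, 0, 9.4, 0, 0.3]],
  ],
)

```text
clock: 50.1
ee_pos: [0.525, -0.2863, 0.0236]
ee_rot: [0.001, -0.08, 0.997, -0.0]
force: [-1.2, 1.2, 5.7]
grip_width: 0.0488
```

```bash
python3 -c "
from h import *
go(.505,-.0369,.115,99.2)"
```

```text
t50.10 ee [ 0.525  -0.2863  0.0236] jaw yaw 99.1 w0.0488 F [-1.2  1.2  5.7] j7 1.96
shift cm [-1.99 24.94 -9.15] turn -0.001
```

jog_arm(
  targets=[
    [[0, 0, -1, 0, 0.3], [0, 0, -3.5, 0, 0.3], [0, 0, -6.5, 0, 0.3], [0, 0, -9, 0, 0.3], [-0.2, 1.5, -9.2, 0, 0.3], [-0.5, 5, -9.2, 0, 0.3], [-0.8, 9.5, -9.2, 0, 0.3], [-1.2, 14, -9.2, 0, 0.3], [-1.6, 18.5, -9.2, 0, 0.3], [-1.9, 22, -9.2, 0, 0.3], [-2.1, 24.3, -9.2, 0, 0.3], [-2.1, 24.9, -9.2, 0, 0.3]],
  ],
)

```text
clock: 51.6
ee_pos: [0.5044, -0.034, 0.1135]
ee_rot: [-0.001, -0.082, 0.997, 0.001]
force: [0.4, -0.5, -2.3]
grip_width: 0.0487
```

jog_arm(
  targets=[
    [[0, 0, 0, 0, 0.3], [0, 0, 0, 0, 0.3], [0, 0, 1.5, 0, 0.3], [0, 0, 4, 0, 0.3], [0, 0, 6, 0, 0.3], [0, 0, 6.5, 0, 0.3], [0, 0, 6.5, 0, 0.3], [0, 0, 6.5, 0, 0.3]],
  ],
)

```text
clock: 52.6
ee_pos: [0.5064, -0.0373, 0.0499]
ee_rot: [0.001, -0.079, 0.997, -0.0]
force: [0.4, -0.1, -2.6]
grip_width: 0.0488
```

```bash
python3 -c "
from h import *
go(.5065,-.0369,.0256,99.2)"
```

```text
t52.60 ee [ 0.5064 -0.0373  0.0499] jaw yaw 99.1 w0.0488 F [ 0.4 -0.1 -2.6] j7 1.53
shift cm [-0.01  0.04  2.43] turn -0.002
```

jog_arm(
  targets=[
    [[0, 0, 1, 0, 0.3], [0, 0, 1.8, 0, 0.3], [0, 0, 2.2, 0, 0.3], [0, 0, 2.4, 0, 0.3], [0, 0, 2.5, 0, 0.3], [0, 0, 2.5, 0, 0.3]],
  ],
)

```text
clock: 53.35
ee_pos: [0.5054, -0.0371, 0.0256]
ee_rot: [-0.0, -0.08, 0.997, -0.0]
force: [-2.7, 0.6, 8.3]
grip_width: 0.0489
```

jog_arm(
  targets=[
    [[0, 0, 0, 0, 0.8], [0, 0, 0, 0, 1], [0, 0, 0, 0, 1], [0, 0, 0, 0, 1], [0, 0, -2, 0, 1], [0, 0, -5, 0, 1], [0, 0, -8, 0, 1], [0, 0, -12, 0, 1], [0, 0, -15, 0, 1], [0, 0, -16, 0, 1]],
  ],
)

```text
clock: 54.6
ee_pos: [0.5067, -0.0371, 0.1859]
ee_rot: [0.002, -0.079, 0.997, -0.0]
force: [1.1, 0.4, -0.8]
grip_width: 0.0853
```

jog_arm(
  targets=[
    [[-2, -2, 0, 0, 1], [-5, -6, 0, 0, 1], [-8, -11, 0, 0, 1], [-10, -16, 0, 0, 1], [-11, -20, 0, 0, 1], [-11, -22, 0, 0, 1], [-11, -22, 0, 0, 1], [-11, -22, 0, 0, 1]],
  ],
)

```text
clock: 55.6
ee_pos: [0.649, -0.2339, 0.1842]
ee_rot: [-0.0, -0.081, 0.997, 0.001]
force: [-0.4, 0.2, -0.1]
grip_width: 0.0853
```

```bash
python3 -c "
from h import *
p=tops(); q=tops('side'); p0=np.load('pics/top0p.npy')
a=cv2.resize(p0[180:292,235:368],None,fx=3,fy=3,interpolation=2);b=cv2.resize(p[180:292,235:368],None,fx=3,fy=3,interpolation=2)
cv2.imwrite('pics/fin.png',np.hstack([a,b])[:,:,::-1])
cv2.imwrite('pics/finside.png',q[:,:,::-1])
go(0,0,0,99)"
```

```text
[400 133] z 0.062 [ 0.7641 -0.2022  0.0572  0.072 ] 49.4
[245 135] z 0.052 [0.7243 0.1067 0.0542 0.053 ] 9.0
[151 211] z 0.063 [0.5433 0.2645 0.0456 0.045 ] 56.0
[336 212] z 0.051 [ 0.5909 -0.0948  0.0505  0.05  ] 9.6
[263 215] z 0.059 [0.5633 0.0461 0.0541 0.0546] 20.9
[302 252] z 0.053 [ 0.5019 -0.0385  0.0494  0.0476] 7.1
[256 327] z 0.047 [0.354  0.029  0.0461 0.048 ] 7.9
[286  16] z 0.074 [0.6987 0.9752 0.1414 0.0173] 2.2
[93 22] z 0.073 [0.0226 0.9759 0.0144 0.1562] 89.0
[257 146] z 0.063 [0.5479 0.2651 0.045  0.048 ] 25.4
[328 183] z 0.054 [0.7088 0.1153 0.0443 0.011 ] 73.1
[273 207] z 0.059 [0.5683 0.0482 0.0551 0.0548] 40.3
[378 231] z 0.049 [ 0.7959 -0.0205  0.1171  0.0488] 73.3
[180 220] z 0.047 [0.358  0.0306 0.0485 0.0498] 16.4
[ 23 248] z 0.073 [ 0.0448 -0.0217  0.0959  0.0275] 61.5
[248 238] z 0.053 [ 0.5065 -0.0375  0.0498  0.0482] 72.3
[292 256] z 0.052 [ 0.5949 -0.0933  0.0501  0.0529] 9.3
[386 292] z 0.063 [ 0.7641 -0.2065  0.0704  0.0705] 40.2
t55.70 ee [ 0.6494 -0.234   0.1847] jaw yaw 99.3 w0.0855 F [-0.2  0.2  0.9] j7 1.91
shift cm [60.29 33.58 18.51] turn 0.006
```

View pics/fin.png

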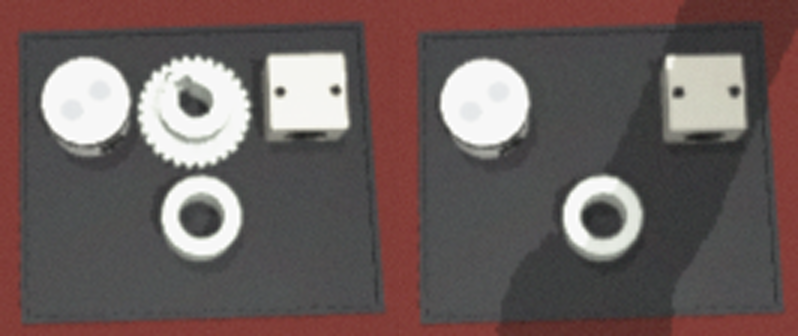

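View pics/finside.png

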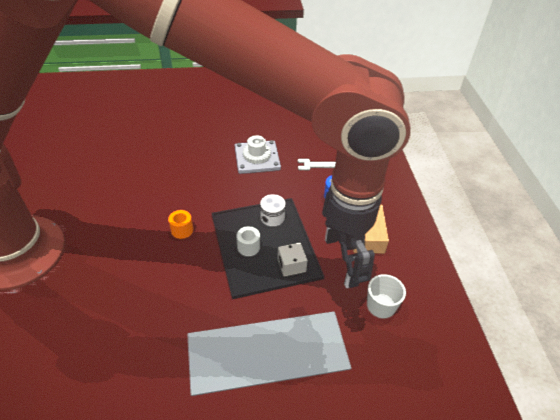

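The left and right panels of the tray match: the bush sits at (201,216) before and (602,216) after, which is (203,216) in its own panel. The side view shows the gear seated at (257,150), the three parts upright, an empty mat and the bystanders in place. I'm handing in.

```bash
python3 -c "
from workcell import arm
print(arm.hand_in())"
```

```text
the job is handed in; nothing more can be done
None
```

The gear is on the keyed stub shaft, and the piston, bush and block are back upright in the tray. I moved the three parts to the mat first and returned them only after the gear was home. I handed in at about 56 s of the 136 s allowed.

- **Gear:** It slid down with no side force. The weight came off the wrist at base-plate height. Its dot lines up with the plate's dot, and the hub top read 0.062–0.063 m, which matches a seated gear given the camera's 3 mm high bias.
- **Returned parts:** Compared with the start in the top camera, the piston is 1.3 mm off and the block about 1 mm off.
- **Bush:** The checks disagree. The depth fit puts it about 2 mm off in both cameras, while the before-and-after pictures suggest under 1 mm. I left it there rather than disturb it again.
- **Everything else:** The carton, cup, blue piston and orange bush showed no movement beyond measuring noise. The wrench I checked by eye only, and it was partly hidden behind the arm in the last side view. The gripper was open, high and clear of everything at hand-in. The highest end-of-move force reading was about 8 N.

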